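# Lift the filter cassette out of the bench dust extractor

## Task

The dust extractor on the porcelain finishing bench needs its filter checked: raise its stiff lid to about 75 degrees, so that it stands open by itself short of upright, and let go of it. Then pinch the filter cassette's two side catches together with the fingers, lift the cassette up out of its bay and finish while still holding it by the pinched catches, still and upright, with its bottom a few centimetres clear above the extractor's rim and touching nothing but the fingers. Leave the blanking plug in the other bay and do not disturb the ware and tools standing around.

Things in the scene. Friction and masses are not known exactly. Their poses are not given: they have to be found in the camera images.
- extractor: Fixed grey bench dust extractor, open-topped box 200 (x) x 280 (y) x 100 mm high, walls 6 mm. Origin: centre of its underside, on the work surface; x runs from front (handle) to back (hinge), z up. Inside, a flat deck at z = 60 mm with two bay openings 68 (x) x 55 (y) mm at x = -50, y = +60 and -60 mm: one holds the cassette, the other the plug, either way round. Position and yaw vary.
- lid (a joint): Angle of the lid in rad: 0 = closed, flat on the rim; grows as the front edge rises; 1.31 = 75 degrees; stop at 1.9. Starts between 0 and 0.2. Stiff by friction: it stays at any angle where it is left; moving it takes about 3 to 5 N at the handle.
- lid_handle (a point): Middle of the lid's handle: round steel bar 10 mm thick, 110 mm long, along the extractor's y axis, in the lid's plane, 40 mm free between it and the lid's front edge. 245 mm from the hinge axis and 3 mm outward of the lid's underside; 103 mm high when closed. Swings about lid_hinge, up and towards the back; the bar can turn between fingers that pinch it from above.
- lid_hinge (a point): Point on the hinge axis, which runs along the extractor's y axis at its back rim: at (100, 0, 100) mm in the extractor's frame. The lid is an aluminium plate 200 x 280 x 6 mm.
- cassette: Grey filter cassette, 0.18 to 0.35 kg, in a bay under the lid. Origin: centre of its underside (8 mm above the work surface when seated); z up, x, y along the extractor's. Filter block 64 (x) x 48 (y) x 30 mm, above it a neck 56 x 26 mm up to z = 60 mm. On the neck's +y and -y sides a black sprung catch: upright tab 24 mm wide (x), 6 mm thick, up to z = 86 mm (34 mm above the deck).
- catch_left (a joint): How far the catch on the cassette's +y side is pressed in, m: 0 at rest, 0.0065 fully in. Spring: 3 N at rest, about 6 N fully in; springs out when let go. Its barb hooks 4.5 mm under the deck, so the cassette lifts only with both catches pressed in (about 0.005 or more).
- catch_right (a joint): The same for the catch on the cassette's -y side.
- catch_left_pad (a point): Point to press on the outer face of the +y tab, 24 mm above the deck, 76 mm above the cassette's origin. The outer faces of the two tabs are 52 mm apart at rest, 39 mm when fully pinched. At least 40 mm of room above the deck beside each tab.
- catch_right_pad (a point): The same on the outer face of the -y tab.
- plug: Blanking plug of the same grey plastic in the other bay, no catches: a flat flange 76 x 66 mm, 6 mm thick, lying on the deck. Loose. Origin: centre of its underside. To be left where it is.
- mug: White porcelain mug, 80 mm wide, 85 mm high, bystander. Origin: centre of its underside.
- bowl: White porcelain bowl, 100 mm wide, 55 mm high, bystander. Origin: centre of its underside.
- mould: Round plaster mould, 100 mm wide, 70 mm high, bystander. Origin: centre of its underside.
- brush: Dusting brush lying on the table, bystander. Origin: its underside.
- cup: Small white porcelain cup, 72 mm wide, 60 mm high, bystander. Origin: centre of its underside.
- jar: Closed glass jar, 60 mm wide, 80 mm high, bystander. Origin: centre of its underside.

How it is judged:
By the outcome, as a careful person would: the job done as asked, in the order asked, and still so for the second after the job is handed in, while the arm keeps its last pose, push and grip.
It also fails if it takes over 58 s, if anything falls off the work surface, if the arm or the gripper's body presses on something with over 40 N, if the wrist force passes 120 N, or if a joint passes its speed limit or range.

## Robot

A 7-joint arm with a two-finger parallel gripper is mounted at the origin on the work surface. World frame = base frame: x ahead of the robot, y to its left, z up, the work surface at z = 0. Lengths are in m, angles in rad, forces in N, time in s.
With the tool pointing down it reaches from about 0.4 to 0.85 m from the base axis. Payload 10.4 kg.
Tool frame: the origin (TCP) lies on the centre line of the jaws, within the pads' length; the fingertips stand r.finger_overhang ahead of it and the grasp point (between the pads) lies 5 mm behind it (r.finger_overhang is the distance from the TCP to the fingertips, in m); z points along the fingers, y is the line along which they close (so a half turn about z gives the same grasp; the last joint's range is limited). The gripper opens to 87 mm and grips with 3 to 60 N. Pads are 19 mm wide; open, the fingers measure 117 mm over their backs; the gripper's body (75 mm by 190 mm) begins 51 mm behind the grasp point.
Start: joints at [1.245, 0.332, -0.065, 1.46, 0.022, 1.35, -0.088], TCP at [0.186, -0.597, 0.237] pointing down, gripper open.
Joint ranges: [-2.6, 2.6], [-0.5, 2.12], [-1.47, 1.34], [0.16, 2.42], [-1.27, 4.41], [0.06, 2.06], [-2.6, 2.6]. Speed limits (rad/s): [2.22, 2.22, 2.79, 2.79, 3.14, 3.14, 3.14].

## Interface

Orientations are given as a unit quaternion [x, y, z, w].
In Python, from bench import read_state, viewer, r gives the robot as it stands.
- The arm moves only by the tool carry_out, never from a script. Its argument "moves" is a list of rows, each a list of 6 numbers: the shift along the tool's x, y, z in units of 40 mm (1.0 is 40 mm), then the turn, a rotation vector about the tool's x, y, z in units of 8 degrees (1.0 is 8 degrees). A call has 1 to 20 rows; each row shifts and turns the commanded pose from where the row before left it, along the tool's axes as they then stand; what a row does not reach is not made up. A row lasts 1/8 s, in which the tool goes at most 62.5 mm and 10.7 degrees, less where a joint would pass 70% of its speed; a pose out of reach is approached as far as the arm can. A call is refused whole if a number of a shift passes 1 or a number of a turn 1, either way. A call with a gripper value outside its range is refused whole. "fingers" is the finger opening in mm, from 0 to 87, set as the call begins (left out, the last holds). The fingers move at their own pace and stop on an object; "force" is the grip in N (left out, the last holds). Time passes only in rows, so rows that do not move let the fingers close. It gives the time, the measured TCP pose, the force, the opening and the grip force at its end, in the units of the state.
- read_state(): the state, without advancing time (a new reading comes with each control period).
- viewer.camera(name): name is "scene" or "top" or "wrist"; returns a dict with "pixels" (400x640x3 uint8, red, green, blue), "range_z" (400x640 float32, m along the optical axis (not along the pixel's ray), 0 where there is no reading), "fx", "fy", "cx", "cy" (pixels), "xyz" and "orientation" of the camera in the world. Camera axes: x right, y down, z forward; pixel columns grow to the right and rows downward; lengths in m; the calibration is good to about 2 mm. The wrist camera is an equidistant fisheye: a pixel r from the principal point sees the ray r / f radians off the axis. A picture is of the moment at which its call begins.
- r.close_job(): hands the job in; it is judged then, once.
The state is a dict: "time": time; "joint_positions": joint angles; "joint_vel": joint speeds; "joint_torque": joint torques, N m; "ee_pos": TCP position; "eef_rot": TCP orientation; "ft_force": force on the tool from outside, world axes, zero at the start; "torque": the same for the moment, N m; "width": finger opening in m; "grip_force": force on a finger pad.
Only numpy, scipy, OpenCV 4.12 (cv2) and the standard library are available. Lean on these libraries where they do the work, as an engineer would, in place of code of your own. Each camera call takes 0.05 s, during which the arm holds its last target. There are 200 camera calls.

## Working session

There is one attempt and no reset: what is moved stays moved. The work goes in short steps, Python scripts to look and compute and a tool call to move; the robot and the scene stay as the last step left them, time stands still between calls to the robot, and variables do not carry over. Pictures are saved under pics/ and viewed, at most 10 in all, crops included, and the job is handed in when it is done.

Besides the shell and the picture viewer there is one more tool, called after "Request:" by a JSON object that holds its "op" and its "data". carry_out: Moves the arm, as the interface text tells. Its arguments: {"type":"object","properties":{"moves":{"type":"array","items":{"type":"array","items":{"type":"number"}}},"fingers":{"type":"number"},"force":{"type":"number"}},"required":["moves"]}

```bash
ls; mkdir -p pics
cat > h.py <<'E'
import numpy as np, cv2
from scipy.spatial.transform import Rotation as R
from bench import read_state, viewer, r
def snap(name,fn):
    c=viewer.camera(name); cv2.imwrite(fn,c["pixels"][:,:,::-1]); np.savez(fn[:-4]+".npz",**{k:np.array(v) for k,v in c.items()}); return c
def load(fn): return dict(np.load(fn))
def cloud(c):
    v,u=np.mgrid[0:400,0:640]; z=c["range_z"]
    p=np.stack([(u-c["cx"])/c["fx"]*z,(v-c["cy"])/c["fy"]*z,z],-1)
    return p@R.from_quat(c["orientation"]).as_matrix().T+c["xyz"]
E
python3 - <<'E'
from h import *
for n in("scene","top"):
    c=snap(n,f"pics/{n}0.png"); print(n,c["xyz"],c["orientation"],c["fx"],c["cx"],c["cy"])
print(read_state()); print(r.finger_overhang)
E
```

```text
pics
scene [0.97345326 0.61992178 0.94755206] [ 0.28308211  0.89829806 -0.32279526 -0.09342552] 488.9622436900508 322.5713989256075 200.52750160059543
top [0.33165315 0.04048717 1.23384683] [ 0.72893785 -0.67587887  0.0740652  -0.07969758] 470.69355344910963 317.36118032938583 198.17413002593656
{'time': 0.1, 'joint_positions': array([ 1.24539917,  0.33280253, -0.06471184,  1.46087941,  0.02159101,
        1.34991388, -0.08849997]), 'joint_vel': array([-2.03895491e-04, -5.24627116e-04,  8.61965521e-05, -2.37031775e-03,
        5.05368737e-04, -1.16264512e-03, -4.49623363e-04]), 'joint_torque': array([ 2.58762797e-03, -6.24547076e+01,  2.52448255e-02, -3.90718246e+01,
       -6.14331407e-02,  3.65387800e-02,  7.46418164e-05]), 'ee_pos': array([ 0.18627269, -0.59623557,  0.23582682]), 'eef_rot': array([ 9.88558716e-01,  1.50835130e-01, -1.22389635e-04, -6.42472206e-04]), 'ft_force': array([-0.64926649,  0.43261866,  0.42459802]), 'torque': array([-0.05523467,  0.02126222,  0.0457559 ]), 'grip_force': 0.0, 'width': 0.08696364624812349}
0.014
```

View pics/scene0.png

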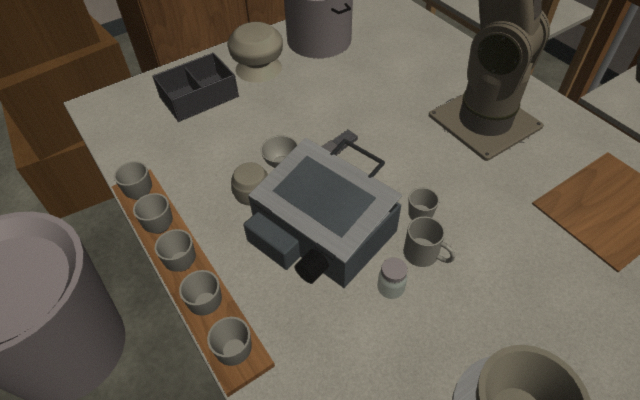

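View pics/top0.png

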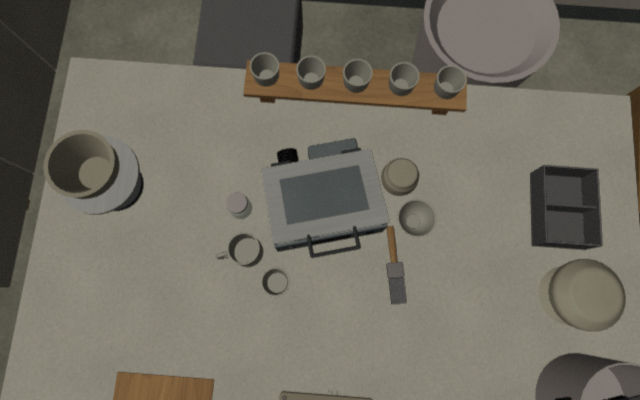

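The scene view shows the closed extractor at about (325,205), with the handle at (360,160). In the top view the lid corners are near (263,180), (375,152), (387,212) and (272,245), and the handle bar runs from (311,253) to (359,246). The mug, cup and jar stand on the +y side; the brush, bowl and mould on the -y side.

Run:
```python
from h import *
c=load("pics/top0.png"[:-4]+".npz"); P=cloud(c)
for n,(u,v) in dict(handleL=(311,253),handleM=(335,250),handleR=(358,247),lid=(325,195),lidFL=(280,238),lidFR=(378,208),lidBL=(272,188),lidBR=(370,160),bowl=(417,218),mug=(244,250),cup=(276,282),jar=(237,204),mould=(401,175),brush=(396,285),table=(200,300)).items(): print(n,P[v,u].round(4))
s=load("pics/scene0.npz"); S=cloud(s)
A=np.concatenate([P.reshape(-1,3),S.reshape(-1,3)])
# lid plate points: top view & z between
for nm,Q in(("top",P),("scene",S)):
    Q=Q.reshape(-1,3); m=(Q[:,2]>.09)&(Q[:,2]<.2)&(abs(Q[:,0]-.55)<.25)&(abs(Q[:,1]-.03)<.25)
    q=Q[m].astype(np.float32); print(nm,len(q),q.min(0),q.max(0))
    cen=q.mean(0);_,sv,vt=np.linalg.svd(q-cen); print(cen,vt[2],np.abs((q-cen)@vt[2]).mean())
    rect=cv2.minAreaRect(q[:,:2]); print(rect)
```

```text
handleL [0.4413 0.0632 0.1497]
handleM [0.4525 0.0086 0.1483]
handleR [ 0.4632 -0.0438  0.1503]
lid [0.5859 0.0409 0.1248]
lidFL [0.4719 0.1385 0.1381]
lidFR [ 0.5621 -0.0875  0.1317]
lidBL [0.597  0.172  0.1104]
lidBR [ 0.6875 -0.0645  0.1083]
bowl [ 0.5693 -0.2065  0.0056]
mug [0.4508 0.2416 0.0026]
cup [0.3748 0.1499 0.0084]
jar [0.5559 0.2584 0.0829]
mould [ 0.6648 -0.1489  0.0725]
brush [ 0.3898 -0.1555  0.0206]
table [0.3152 0.3399 0.0025]
top 9611 [ 0.4304899  -0.11553485  0.09000736] [0.71805185 0.26546726 0.15389723]
[0.5770352  0.0428608  0.12404894] [0.13859987 0.03660445 0.98967177] 0.0036533321Traceback (most recent call last):
  File "<stdin>", line 11, in <module>
cv2.error: OpenCV(4.12.0) /io/opencv/modules/imgproc/src/convhull.cpp:143: error: (-215:Assertion failed) total >= 0 && (depth == CV_32F || depth == CV_32S) in function 'convexHull'
```

Run:
```python
from h import *
im=cv2.imread("pics/top0.png")[120:300,210:450]
cv2.imwrite("pics/top0c.png",cv2.convertScaleAbs(cv2.resize(im,None,fx=3.3,fy=3.3,interpolation=cv2.INTER_CUBIC),alpha=1.5))
for n in("top","scene"):
    c=load(f"pics/{n}0.npz"); Q=cloud(c).reshape(-1,3)
    m=(Q[:,2]>.095)&(Q[:,2]<.16)&(abs(Q[:,0]-.58)<.18)&(abs(Q[:,1]-.04)<.18); q=Q[m]
    w=np.ones(len(q),bool)
    for i in range(8):
        cen=q[w].mean(0);_,_,vt=np.linalg.svd(q[w]-cen,full_matrices=False); n3=vt[2]*np.sign(vt[2][2]); d=(q-cen)@n3; w=abs(d)<max(.003,.02/(i+1))
    p=q[w]; print(n,w.sum(),cen,n3,"tilt",np.arccos(n3[2]),"yaw",np.arctan2(n3[1],n3[0]))
    rect=cv2.minAreaRect(p[:,:2].astype(np.float32)); print(rect)
    h=q[(d<.015)&(d>-.015)]
```

```text
top 7907 [0.57972804 0.04406178 0.12494542] [0.1658095  0.04382462 0.98518354] tilt 0.1723553893172443 yaw 0.2583981279234644
((0.5677160620689392, 0.03935292363166809), (0.25430598855018616, 0.279776394367218), 15.042200088500977)
scene 9326 [0.58900965 0.0529844  0.12405584] [0.16480623 0.04465261 0.9853147 ] tilt 0.17158897344807622 yaw 0.2645877947944465
((0.5694831013679504, 0.03940027952194214), (0.25574371218681335, 0.28122904896736145), 14.80255126953125)
```

View pics/top0c.png

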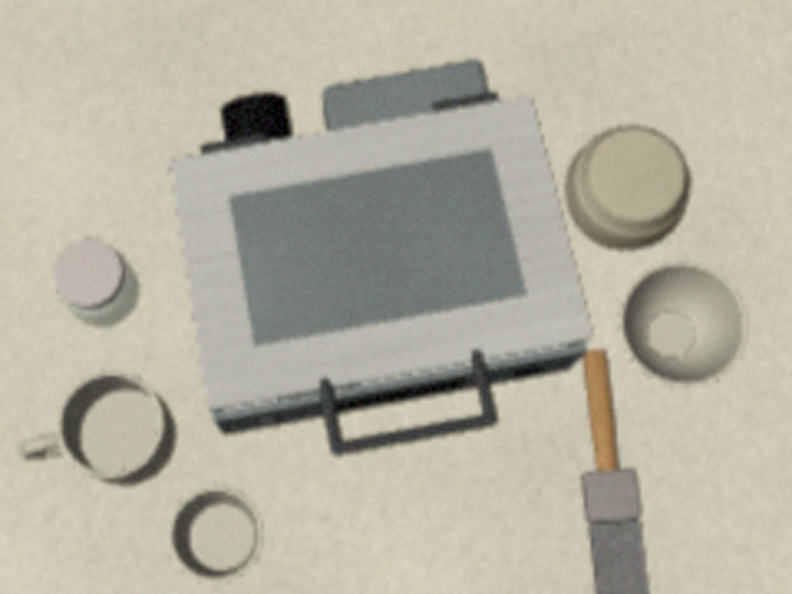

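The enlarged crop shows the yaw at about 15° and the lid at about 10°. The handle bar's corners are at crop (338,448) and (492,420). Next I refine the handle and hinge and work out the approach.

```bash
cat >> h.py <<'E'
YAW=.2615; XE=np.array([np.cos(YAW),np.sin(YAW)]); YE=np.array([-np.sin(YAW),np.cos(YAW)])
def W(u,v): return u*XE+v*YE
def go(pos,head=None,pitch=0):
    "tool-axis shift (units 40 mm) and turn (units 8 deg) from the measured pose to pos, tool down with x at heading"
    s=read_state(); M=R.from_quat(s["eef_rot"]).as_matrix()
    print("at",s["ee_pos"].round(4),"heading",np.arctan2(M[1,0],M[0,0]).round(4),"tilt z",M[:,2].round(4),"q",s["joint_positions"].round(2),"t",s["time"],"F",s["ft_force"].round(1))
    print("shift units",(M.T@(np.array(pos)-s["ee_pos"])/.04).round(2))
    if head is not None:
        c,q=np.cos(head),np.sin(head); T=np.array([[c,q,0],[q,-c,0],[0,0,-1]])
        print("turn units",(R.from_matrix(M.T@T).as_rotvec()/np.radians(8)).round(2))
E
python3 - <<'E'
from h import *
for n in("top","scene"):
    P=cloud(load(f"pics/{n}0.npz")).reshape(-1,3)
    u=P[:,:2]@XE; v=P[:,:2]@YE; z=P[:,2]
    b=(abs(u-.44)<.02)&(z>.13)&(z<.17)&(abs(v+.109)<.07)
    print(n,"bar",b.sum(),"u",np.percentile(u[b],[2,50,98]).round(4),"z",np.median(z[b]),"v",np.percentile(v[b],[1,99]).round(4), "slope",np.polyfit(v[b],u[b],1)[0])
    l=(z>.095)&(z<.15)&(u>.5)&(u<.75)&(abs(v+.109)<.06)
    print(" back edge u",np.percentile(u[l],[99,99.8]), "v", np.percentile(v[(z>.1)&(z<.15)&(u>.5)&(u<.67)&(abs(v+.109)<.16)],[.3,99.7]))
go([.4525,.0086,.24],1.833)
E
```

```text
top bar 294 u [0.4316 0.4376 0.4589] z 0.1483393556890752 v [-0.1676 -0.0495] slope -9.206914945133027e-05
 back edge u [0.67541382 0.67719144] v [-0.24746094  0.03038263]
scene bar 260 u [0.4342 0.4414 0.4582] z 0.14879316432148 v [-0.1668 -0.0497] slope -0.00357320454138975
 back edge u [0.67896346 0.6799397 ] v [-0.24871043  0.03062542]
at [ 0.1863 -0.5962  0.2358] heading 0.3028 tilt z [-4.0e-04  1.2e-03 -1.0e+00] q [ 1.25  0.33 -0.06  1.46  0.02  1.35 -0.09] t 0.1 F [-0.6  0.4  0.4]
shift units [ 10.86 -12.45  -0.09]
turn units [-1.000e-02 -1.000e-02 -1.096e+01]
```

Request:
{"op": "carry_out", "data": {"moves": [[0.4,-0.4,0,0,0,0],[0.75,-0.85,0,0,0,0],[0.75,-0.85,0,0,0,0],[0.75,-0.85,0,0,0,0],[0.75,-0.85,0,0,0,0],[0.75,-0.85,0,0,0,0],[0.75,-0.85,0,0,0,0],[0.75,-0.85,0,0,0,0],[0.75,-0.85,0,0,0,0],[0.75,-0.85,0,0,0,0],[0.75,-0.85,0,0,0,0],[0.75,-0.85,0,0,0,0],[0.75,-0.85,0,0,0,0],[0.75,-0.85,0,0,0,0],[0.5,-0.6,0,0,0,0],[0.2,-0.4,0,0,0,0],[0,0,0,0,0,0]], "fingers": 40}}

```text
time: 2.22
ee_pos: [0.452, 0.0093, 0.2363]
eef_rot: [0.988, 0.152, -0.0, -0.0]
ft_force: [0.2, -0.6, -0.8]
width: 0.0402
grip_force: 0.0
```

Request:
{"op": "carry_out", "data": {"moves": [[0,0,0,0,0,-0.5],[0,0,0,0,0,-1],[0,0,0,0,0,-1],[0,0,0,0,0,-1],[0,0,0,0,0,-1],[0,0,0,0,0,-1],[0,0,0,0,0,-1],[0,0,0,0,0,-1],[0,0,0,0,0,-1],[0,0,0,0,0,-1],[0,0,0,0,0,-1],[0,0,0,0,0,-0.5],[0,0,0,0,0,0]]}}

```text
time: 3.85
ee_pos: [0.4519, 0.007, 0.2364]
eef_rot: [0.607, 0.795, -0.0, 0.0]
ft_force: [-0.3, -0.1, -0.8]
width: 0.0397
grip_force: 0.0
```

Run:
```python
from h import *
p=W(.438,-.1085); go([*p,.17],YAW+np.pi/2)
```

```text
at [0.4519 0.007  0.2364] heading 1.8368 tilt z [-3.e-04 -4.e-04 -1.e+00] q [ 0.63 -0.02 -0.72  1.86 -0.01  1.3   0.17] t 3.85 F [-0.3 -0.1 -0.8]
shift units [ 0.04 -0.01  1.66]
turn units [-0.    0.    0.03]
```

Request:
{"op": "carry_out", "data": {"moves": [[0,0,0.3,0,0,0],[0,0,0.5,0,0,0],[0,0,0.5,0,0,0],[0,0,0.5,0,0,0],[0,0,0.4,0,0,0],[0,0,0.2,0,0,0],[0,0,0,0,0,0]], "fingers": 30}}

```text
time: 4.72
ee_pos: [0.4519, 0.0082, 0.1402]
eef_rot: [0.606, 0.795, -0.0, -0.0]
ft_force: [-0.3, -0.0, 0.8]
width: 0.0304
grip_force: 0.0
```

Run:
```python
from h import *
p=W(.438,-.1085); go([*p,.14],YAW+np.pi/2)
c=snap("scene","pics/s1.png"); P=cloud(c)
im=c["pixels"][100:300,220:480,::-1]; cv2.imwrite("pics/s1c.png",cv2.convertScaleAbs(cv2.resize(im,None,fx=3,fy=3,interpolation=cv2.INTER_CUBIC),alpha=1.5))
```

```text
at [0.4519 0.0082 0.1402] heading 1.8385 tilt z [-7.e-04  2.e-04 -1.e+00] q [ 0.6   0.09 -0.74  1.99  0.07  1.09  0.1 ] t 4.725 F [-0.3 -0.   0.8]
shift units [ 0.01 -0.02  0.  ]
turn units [-0.   -0.    0.04]
```

View pics/s1c.png

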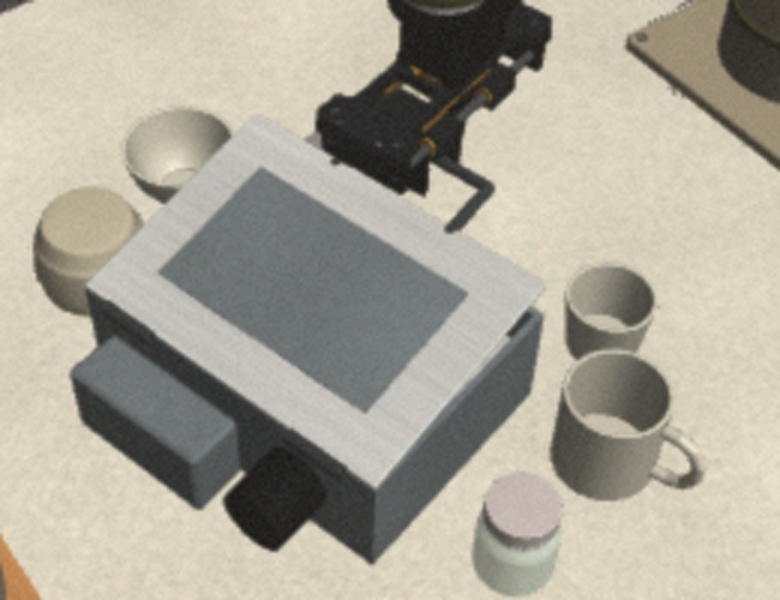

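The gripper straddles the middle of the bar (crop about (430,170)), clear of the lid, so I'll close on it.

Request:
{"op": "carry_out", "data": {"moves": [[0,0,0,0,0,0],[0,0,0,0,0,0],[0,0,0,0,0,0],[0,0,0,0,0,0],[0,0,0,0,0,0],[0,0,0,0,0,0]], "fingers": 0, "force": 20}}

```text
time: 5.52
ee_pos: [0.4511, 0.0078, 0.1403]
eef_rot: [0.606, 0.795, -0.001, -0.001]
ft_force: [-5.5, -1.2, 2.2]
width: 0.0094
grip_force: 20.0
```

Run:
```python
from h import *
go([.452,.0082,.14])
# arc rows: handle bar from th0 to 75 deg, tool y = +XE, z down; offset of 3mm included
th=np.linspace(.172,1.32,25)
u=-.245*np.cos(th)+.003*np.sin(th); z=.245*np.sin(th)+.003*np.cos(th)
print(np.c_[np.degrees(th[1:]),np.diff(u)/.04,-np.diff(z)/.04].round(2), u[-1]-u[0],z[-1]-z[0])
```

```text
at [0.4511 0.0078 0.1403] heading 1.8384 tilt z [-2.5e-03 -8.0e-04 -1.0e+00] q [ 0.6   0.09 -0.74  1.99  0.07  1.09  0.1 ] t 5.525 F [-5.5 -1.2  2.2]
shift units [0.   0.03 0.01]
[[ 1.260e+01  6.000e-02 -2.900e-01]
 [ 1.534e+01  7.000e-02 -2.800e-01]
 [ 1.808e+01  9.000e-02 -2.800e-01]
 [ 2.082e+01  1.000e-01 -2.800e-01]
 [ 2.356e+01  1.100e-01 -2.700e-01]
 [ 2.630e+01  1.300e-01 -2.600e-01]
 [ 2.904e+01  1.400e-01 -2.600e-01]
 [ 3.178e+01  1.500e-01 -2.500e-01]
 [ 3.452e+01  1.600e-01 -2.400e-01]
 [ 3.726e+01  1.700e-01 -2.400e-01]
 [ 4.000e+01  1.900e-01 -2.300e-01]
 [ 4.274e+01  2.000e-01 -2.200e-01]
 [ 4.548e+01  2.100e-01 -2.100e-01]
 [ 4.822e+01  2.200e-01 -2.000e-01]
 [ 5.096e+01  2.300e-01 -1.900e-01]
 [ 5.371e+01  2.300e-01 -1.800e-01]
 [ 5.645e+01  2.400e-01 -1.600e-01]
 [ 5.919e+01  2.500e-01 -1.500e-01]
 [ 6.193e+01  2.600e-01 -1.400e-01]
 [ 6.467e+01  2.600e-01 -1.300e-01]
 [ 6.741e+01  2.700e-01 -1.200e-01]
 [ 7.015e+01  2.700e-01 -1.000e-01]
 [ 7.289e+01  2.800e-01 -9.000e-02]
 [ 7.563e+01  2.800e-01 -8.000e-02]] 0.18297458576944803 0.19319146375420904
```

Request:
{"op": "carry_out", "data": {"moves": [[0,0.06,-0.29,0,0,0],[0,0.07,-0.28,0,0,0],[0,0.09,-0.28,0,0,0],[0,0.1,-0.28,0,0,0],[0,0.11,-0.27,0,0,0],[0,0.13,-0.26,0,0,0],[0,0.14,-0.26,0,0,0],[0,0.15,-0.25,0,0,0],[0,0.16,-0.24,0,0,0],[0,0.17,-0.24,0,0,0],[0,0.19,-0.23,0,0,0],[0,0.2,-0.22,0,0,0],[0,0,0,0,0,0]]}}

```text
time: 7.15
ee_pos: [0.512, 0.0241, 0.2669]
eef_rot: [0.607, 0.795, -0.001, -0.0]
ft_force: [-14.1, -4.6, 17.4]
width: 0.0091
grip_force: 20.0
```

Run:
```python
from h import *
th=np.radians(42.74); u=.679-.245*np.cos(th)+.003*np.sin(th); z=.1+.245*np.sin(th)+.003*np.cos(th)
go([*W(u,-.1085),z-.005],YAW+np.pi/2)
```

```text
at [0.512  0.0241 0.2669] heading 1.838 tilt z [-0.0017 -0.002  -1.    ] q [ 0.56  0.13 -0.75  1.67  0.09  1.38  0.06] t 7.15 F [-14.1  -4.6  17.4]
shift units [0.01 0.01 0.09]
turn units [-0.02  0.01  0.04]
```

Request:
{"op": "carry_out", "data": {"moves": [[0,-0.06,-0.06,0,0,0],[0,0.21,-0.21,0,0,0],[0,0.22,-0.2,0,0,0],[0,0.23,-0.19,0,0,0],[0,0.23,-0.18,0,0,0],[0,0.24,-0.16,0,0,0],[0,0.25,-0.15,0,0,0],[0,0,0,0,0,0]]}}

```text
time: 8.15
ee_pos: [0.565, 0.0385, 0.312]
eef_rot: [0.607, 0.795, 0.001, 0.001]
ft_force: [2.5, -4.7, -0.1]
width: 0.0093
grip_force: 20.0
```

Run:
```python
from h import *
th=np.radians(59.19); u=.679-.245*np.cos(th)+.003*np.sin(th); z=.1+.245*np.sin(th)+.003*np.cos(th)
go([*W(u,-.1085),z-.005],YAW+np.pi/2)
```

```text
at [0.565  0.0385 0.312 ] heading 1.838 tilt z [ 2.3e-03 -4.0e-04 -1.0e+00] q [ 0.48  0.25 -0.76  1.47  0.17  1.49 -0.01] t 8.15 F [ 2.5 -4.7 -0.1]
shift units [0.01 0.01 0.13]
turn units [0.02 0.01 0.04]
```

Request:
{"op": "carry_out", "data": {"moves": [[0,0.26,-0.14,0,0,0],[0,0.26,-0.13,0,0,0],[0,0.27,-0.12,0,0,0],[0,0.27,-0.1,0,0,0],[0,0.28,-0.09,0,0,0],[0,0.22,-0.06,0,0,0],[0,0,0,0,0,0]]}}

```text
time: 9.02
ee_pos: [0.6252, 0.0547, 0.3382]
eef_rot: [0.607, 0.795, 0.001, 0.001]
ft_force: [2.7, -6.0, 3.8]
width: 0.0093
grip_force: 20.0
```

```bash
cat >> h.py <<'E'
def lid():
    for n in("scene","top"):
        c=viewer.camera(n); P=cloud(c).reshape(-1,3); u=P[:,:2]@XE; v=P[:,:2]@YE; z=P[:,2]
        m=(z>.13)&(z<.28)&(u>.54)&(u<.72)&(abs(abs(v+.1085)-.095)<.035)
        if m.sum()<50: print(n,m.sum()); continue
        u,z=u[m],z[m]; w=np.ones(len(u),bool)
        for i in range(6): k=np.polyfit(z[w],u[w],1); w=abs(u-np.polyval(k,z))<.006
        print(n,m.sum(),w.sum(),"lid deg",90+np.degrees(np.arctan(k[0])).round(2),"u at z=.1",np.polyval(k,.1).round(4))
E
python3 - <<'E'
from h import *
th=np.radians(75); u=.679-.245*np.cos(th)+.003*np.sin(th); z=.1+.245*np.sin(th)+.003*np.cos(th)
go([*W(u,-.1085),z-.005],YAW+np.pi/2); lid()
E
```

```text
at [0.6252 0.0547 0.3382] heading 1.8372 tilt z [ 3.1e-03 -5.0e-04 -1.0e+00] q [ 0.37  0.39 -0.74  1.25  0.26  1.59 -0.06] t 9.025 F [ 2.7 -6.   3.8]
shift units [0.01 0.01 0.14]
turn units [0.02 0.01 0.04]
scene 3512 3512 lid deg 74.87 u at z=.1 0.6855
top 83 83 lid deg 75.06 u at z=.1 0.6772
```

Lid stands at 75° (both cameras agree). Release and back off upward.

Request:
{"op": "carry_out", "data": {"moves": [[0,0,0,0,0,0],[0,0,0,0,0,0],[0,0,0,0,0,0],[0,0,-0.3,0,0,0],[0,0,-0.5,0,0,0],[0,0,-0.5,0,0,0],[0,0,-0.3,0,0,0],[0,-0.5,0,0,0,0],[0,-0.9,0,0,0,0],[0,-0.9,0,0,0,0],[0,-0.9,0,0,0,0],[0,-0.9,0,0,0,0],[0,-0.9,0,0,0,0],[0,-0.3,0,0,0,0],[0,0,0,0,0,0]], "fingers": 40}}

```text
time: 11.0
ee_pos: [0.4193, -0.0008, 0.4006]
eef_rot: [0.607, 0.795, -0.0, 0.001]
ft_force: [0.4, -0.1, 0.5]
width: 0.04
grip_force: 0.0
```

Run:
```python
from h import *
lid(); go([.45,.0,.35],YAW)
c=snap("top","pics/t2.png"); im=c["pixels"][120:300,210:450,::-1]
cv2.imwrite("pics/t2c.png",cv2.convertScaleAbs(cv2.resize(im,None,fx=3.3,fy=3.3,interpolation=cv2.INTER_CUBIC),alpha=1.6))
```

```text
scene 3518 3518 lid deg 74.85 u at z=.1 0.6855
top 166 166 lid deg 75.03999999999999 u at z=.1 0.6772
at [ 0.42   -0.0005  0.4001] heading 1.8393 tilt z [ 0.e+00  2.e-04 -1.e+00] q [ 0.69 -0.16 -0.67  1.62 -0.1   1.64  0.28] t 11.1 F [ 0.  -0.1  0.5]
shift units [-0.19  0.73  1.25]
turn units [-0.  -0.  11.3]
```

View pics/t2c.png

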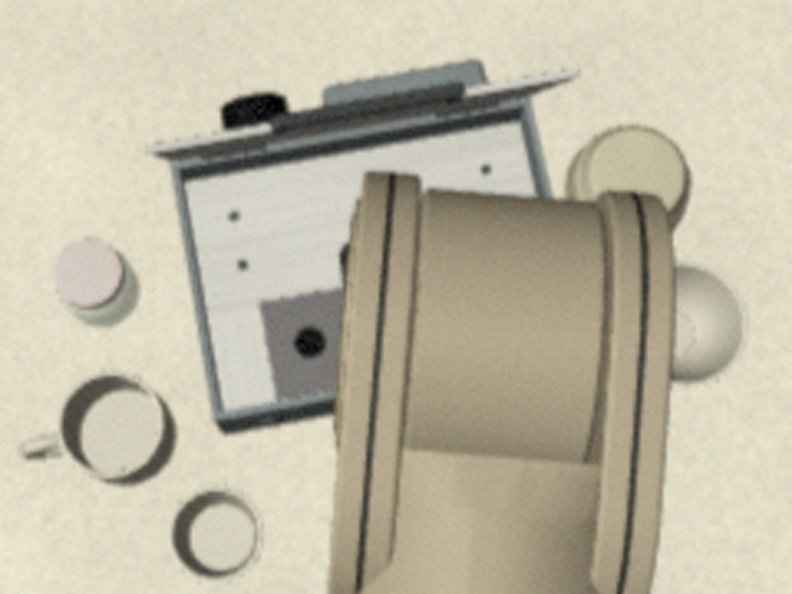

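The top view shows the lid standing open and the plug with its black knob on the +y side (crop (310,340)). The cassette is therefore in the -y bay, hidden under the arm. I'll turn the tool and move above it.

Request:
{"op": "carry_out", "data": {"moves": [[0,0,0,0,0,0.5],[0,0,0,0,0,1],[0,0,0,0,0,1],[0,0,0,0,0,1],[0,0,0,0,0,1],[0,0,0,0,0,1],[0,0,0,0,0,1],[0,0,0,0,0,1],[0,0,0,0,0,1],[0,0,0,0,0,1],[0,0,0,0,0,1],[0,0,0,0,0,0.8],[0,0,0,0,0,0]], "fingers": 80}}

```text
time: 12.78
ee_pos: [0.4198, -0.0006, 0.3999]
eef_rot: [0.991, 0.131, -0.0, -0.001]
ft_force: [0.0, -0.6, 0.5]
width: 0.0801
grip_force: 0.0
```

Run:
```python
from h import *
go([*W(.529,-.1685),.24],YAW)
c=snap("wrist","pics/w0.png"); print(c["xyz"],c["orientation"],c["fx"],c["cx"],c["cy"])
```

```text
at [ 0.4198 -0.0006  0.3999] heading 0.2624 tilt z [-5.e-04  1.e-03 -1.e+00] q [ 0.87 -0.17 -0.82  1.62 -0.13  1.64 -1.26] t 12.775 F [ 0.  -0.6  0.5]
shift units [3.09 1.49 4.  ]
turn units [-0.01  0.    0.01]
[0.48760675 0.01796189 0.5473282 ] [ 0.78626801 -0.60400452 -0.07953829  0.10312522] 309.70691628693146 326.80014396202125 200.56845042686734
```

View pics/w0.png

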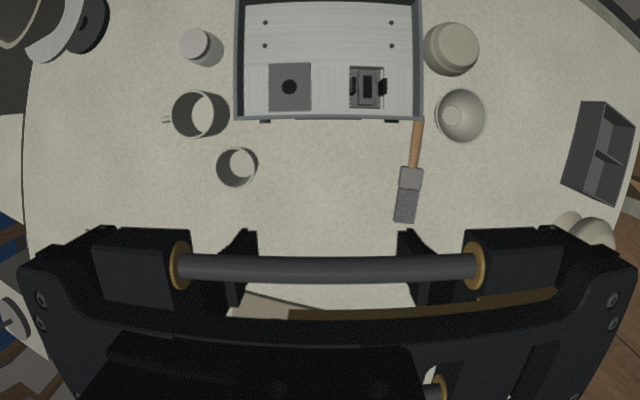

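The wrist view shows the plug at (290,87) and the cassette at (368,87), with black catches at about (352,87) and (382,87). I'll convert these to world positions.

```bash
cat >> h.py <<'E'
def fcloud(c):
    v,u=np.mgrid[0:400,0:640]; x=(u-c["cx"])/c["fx"]; y=(v-c["cy"])/c["fy"]; t=np.hypot(x,y); k=np.where(t>1e-6,np.tan(np.minimum(t,1.5))/np.maximum(t,1e-6),1); z=c["range_z"]
    return np.stack([x*k*z,y*k*z,z],-1)@R.from_quat(c["orientation"]).as_matrix().T+c["xyz"]
def tabs(c):
    P=fcloud(c); u=P[...,:2]@XE; v=P[...,:2]@YE; z=P[...,2]
    d=(c["pixels"].max(-1)<45)&(z>.078)&(z<.105)&(abs(u-.53)<.04)&(abs(v+.1685)<.05)
    for s,m in(("left",d&(v>-.1685)),("right",d&(v<-.1685))):
        if m.sum(): print(s,m.sum(),"u",np.percentile(u[m],[5,50,95]).round(4),"v",np.percentile(v[m],[5,50,95]).round(4),"z",np.percentile(z[m],[50,95]).round(4))
    n=(z>.06)&(z<.105)&(abs(u-.53)<.05)&(abs(v+.1685)<.05); h=n&(z>.072)
    print("raised",h.sum(),"u",np.percentile(u[h],[3,50,97]).round(4),"v",np.percentile(v[h],[3,50,97]).round(4),"z",np.percentile(z[h],[5,50,95]).round(4))
E
python3 - <<'E'
from h import *
c=load("pics/w0.npz"); tabs(c); P=fcloud(c)
for q in((290,87),(250,40),(352,87),(382,87),(368,75)): p=P[q[1],q[0]]; print(q,p.round(4),(p[:2]@XE).round(4),(p[:2]@YE).round(4),c["pixels"][q[1],q[0]])
E
```

```text
left 54 u [0.5163 0.5278 0.5376] v [-0.1492 -0.1464 -0.1448] z [0.0931 0.0945]
right 70 u [0.517  0.5269 0.5366] v [-0.1934 -0.1911 -0.1895] z [0.0919 0.0947]
raised 409 u [0.4803 0.4843 0.538 ] v [-0.213  -0.1721 -0.1244] z [0.0814 0.0979 0.1005]
(290, 87) [0.5231 0.0862 0.0652] 0.5276 -0.0519 [31 29 31]
(250, 40) [0.5854 0.1707 0.0592] 0.6096 0.0136 [155 157 152]
(352, 87) [ 0.5437 -0.0045  0.0937] 0.524 -0.1449 [45 44 44]
(382, 87) [ 0.5568 -0.047   0.0906] 0.5257 -0.1894 [17 15 17]
(368, 75) [ 0.5723 -0.0245  0.0674] 0.5465 -0.1717 [68 67 66]
```

Request:
{"op": "carry_out", "data": {"moves": [[0.5,0.2,0.2,0,0,0],[0.65,0.3,0.6,0,0,0],[0.65,0.3,0.6,0,0,0],[0.65,0.4,0.6,0,0,0],[0.6,0.3,0.6,0,0,0],[0,0,0.6,0,0,0],[0,0,0,0,0,0],[0,0,0,0,0,0]]}}

```text
time: 13.82
ee_pos: [0.553, -0.0271, 0.2731]
eef_rot: [0.991, 0.131, 0.0, 0.0]
ft_force: [-0.4, -0.2, 0.6]
width: 0.08
grip_force: 0.0
```

Run:
```python
from h import *
go([*W(.529,-.1685),.24],YAW)
c=snap("wrist","pics/w1.png"); tabs(c)
```

```text
at [ 0.553  -0.0271  0.2731] heading 0.2622 tilt z [ 1.e-03 -1.e-04 -1.e+00] q [ 0.74  0.27 -0.92  1.56  0.22  1.42 -1.5 ] t 13.825 F [-0.4 -0.2  0.6]
shift units [ 0.04 -0.02  0.83]
turn units [ 0.   -0.01  0.01]
left 116 u [0.5197 0.53   0.5402] v [-0.1499 -0.1479 -0.1452] z [0.093  0.0944]
right 117 u [0.5199 0.5307 0.5402] v [-0.1941 -0.1917 -0.1899] z [0.0929 0.0942]
raised 1361 u [0.4804 0.4845 0.5397] v [-0.2146 -0.1678 -0.1224] z [0.0739 0.0929 0.0999]
```

View pics/w1.png

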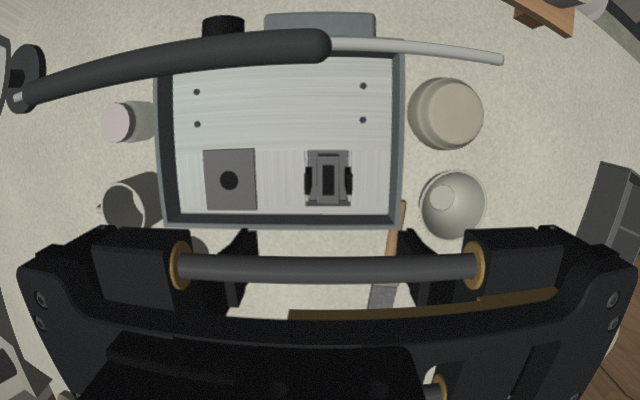

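The wrist view from above shows the cassette at (328,180) with its tabs at (308,180) and (348,180), the lid bar close in front, and the plug at (230,180). The wrist camera sits 70 mm towards the lid, so I'll check whether it has a physical housing there.

Run:
```python
from h import *
c=load("pics/s1.npz"); p=np.array([.4519+.0703*np.cos(1.8385),.0082+.0703*np.sin(1.8385),.2872])
q=R.from_quat(c["orientation"]).as_matrix().T@(p-c["xyz"]); u=c["fx"]*q[0]/q[2]+c["cx"]; v=c["fy"]*q[1]/q[2]+c["cy"]
print(u,v,q[2], c["range_z"][int(v)-12:int(v)+13:6,int(u)-12:int(u)+13:6])
c=snap("scene","pics/s2.png"); P=cloud(c); x=P.reshape(-1,3); U=x[:,:2]@XE; V=x[:,:2]@YE
# everything solid near the tool (gripper) above the extractor, toward the lid
m=(x[:,2]>.30)&(x[:,2]<.60)&(abs(V+.17)<.11)&(U>.48)&(U<.64)
for a in np.arange(.3,.6,.03):
    k=m&(x[:,2]>a)&(x[:,2]<a+.03); print(a.round(2),k.sum(),"max u rel",(np.percentile(U[k],99.5)-.528).round(3) if k.sum() else None)
s=read_state(); print(s["ee_pos"][:2]@XE,s["ee_pos"][:2]@YE)
```

```text
394.1653610714909 117.4983384337559 0.9872590981577684 [[0.98819315 1.0475837  1.0860151  1.0804063  1.448475  ]
 [1.0419264  1.0585035  1.0739634  1.0772554  1.4281318 ]
 [1.0482264  1.0765228  1.1059606  1.0953883  1.4175035 ]
 [1.0663005  1.0714563  1.3997711  1.3997407  1.3942549 ]
 [1.0660758  1.0734584  1.3823861  1.3806473  1.3825943 ]]
0.3 178 max u rel 0.106
0.33 1276 max u rel 0.096
0.36 1723 max u rel 0.037
0.39 461 max u rel 0.027
0.42 952 max u rel 0.038
0.45 579 max u rel 0.042
0.48 746 max u rel 0.041
0.51 835 max u rel 0.041
0.54 264 max u rel 0.041
0.57 0 max u rel None
0.5272734127154284 -0.16925154153718128
```

No housing: the gripper and wrist stay within 42 mm of the axis, about 45 mm short of the lid bar. Descending.

Request:
{"op": "carry_out", "data": {"moves": [[0.07,0,0.3,0,0,0],[0,0,0.6,0,0,0],[0,0,0.7,0,0,0],[0,0,0.7,0,0,0],[0,0,0.6,0,0,0],[0,0,0.5,0,0,0],[0,0,0.4,0,0,0],[0,0,0.3,0,0,0],[0,0,0.2,0,0,0],[0,0,0,0,0,0],[0,0,0,0,0,0]], "fingers": 80}}

```text
time: 15.3
ee_pos: [0.5558, -0.0266, 0.1007]
eef_rot: [0.992, 0.13, 0.0, 0.0]
ft_force: [0.3, -1.0, -0.4]
width: 0.0799
grip_force: 0.0
```

Run:
```python
from h import *
go([*W(.530,-.1695),.080],YAW); print(read_state()["width"])
c=snap("wrist","pics/w2.png"); tabs(c)
```

```text
at [ 0.5558 -0.0266  0.1007] heading 0.2609 tilt z [ 9.e-04 -1.e-04 -1.e+00] q [ 0.67  0.43 -0.86  1.77  0.36  1.11 -1.61] t 15.3 F [ 0.3 -1.  -0.4]
shift units [-0.    0.    0.52]
turn units [ 0.   -0.01 -0.  ]
0.07991349306858336
left 683 u [0.5285 0.5381 0.5412] v [-0.1498 -0.145  -0.1222] z [0.0932 0.1032]
right 697 u [0.528  0.538  0.5409] v [-0.2154 -0.1946 -0.1897] z [0.0931 0.1029]
raised 3482 u [0.4838 0.4855 0.541 ] v [-0.2151 -0.1528 -0.1211] z [0.0732 0.0853 0.1007]
```

View pics/w2.png

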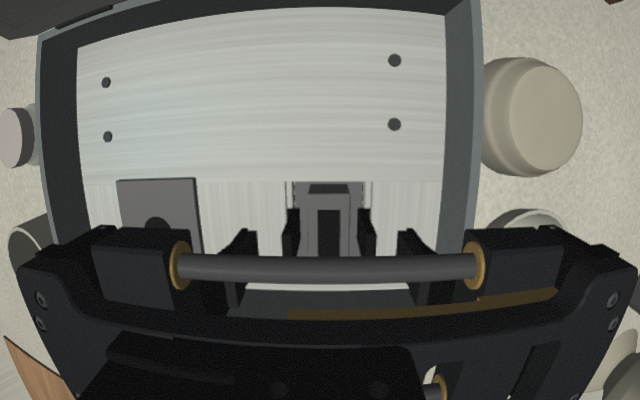

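The fingers, at (247,260) and (408,260), straddle the tabs at (292,235) and (367,235) evenly. Lower the last 20 mm, then pinch.

Request:
{"op": "carry_out", "data": {"moves": [[0,0,0.26,0,0,0],[0,0,0.2,0,0,0],[0,0,0.05,0,0,0],[0,0,0,0,0,0],[0,0,0,0,0,0]]}}

```text
time: 15.98
ee_pos: [0.5556, -0.0265, 0.0799]
eef_rot: [0.992, 0.13, 0.0, 0.0]
ft_force: [-1.4, 0.2, -0.5]
width: 0.0797
grip_force: 0.0
```

Request:
{"op": "carry_out", "data": {"moves": [[0,0,0,0,0,0],[0,0,0,0,0,0],[0,0,0,0,0,0],[0,0,0,0,0,0],[0,0,0,0,0,0],[0,0,0,0,0,0],[0,0,0,0,0,0],[0,0,0,0,0,0]], "fingers": 30, "force": 30}}

```text
time: 16.98
ee_pos: [0.5556, -0.0268, 0.0802]
eef_rot: [0.992, 0.13, 0.0, 0.0]
ft_force: [-1.9, -2.3, 5.4]
width: 0.036
grip_force: 30.0
```

Request:
{"op": "carry_out", "data": {"moves": [[0,0,-0.1,0,0,0],[0,0,-0.1,0,0,0],[0,0,-0.1,0,0,0],[0,0,-0.1,0,0,0],[0,0,-0.1,0,0,0],[0,0,0,0,0,0]]}}

```text
time: 17.73
ee_pos: [0.5556, -0.0266, 0.1001]
eef_rot: [0.992, 0.13, 0.0, 0.0]
ft_force: [0.3, -0.2, -2.6]
width: 0.0358
grip_force: 30.0
```

Run:
```python
from h import *
go([*W(.530,-.1695),.080],YAW); c=snap("wrist","pics/w3.png"); 
cv2.imwrite("pics/w3c.png",cv2.convertScaleAbs(cv2.resize(c["pixels"][140:320,200:460,::-1],None,fx=3,fy=3,interpolation=cv2.INTER_CUBIC),alpha=1.8))
```

```text
at [ 0.5556 -0.0266  0.1001] heading 0.2609 tilt z [ 6.e-04 -2.e-04 -1.e+00] q [ 0.67  0.43 -0.86  1.77  0.36  1.11 -1.61] t 17.725 F [ 0.3 -0.2 -2.6]
shift units [0.  0.  0.5]
turn units [ 0. -0. -0.]
```

View pics/w3c.png

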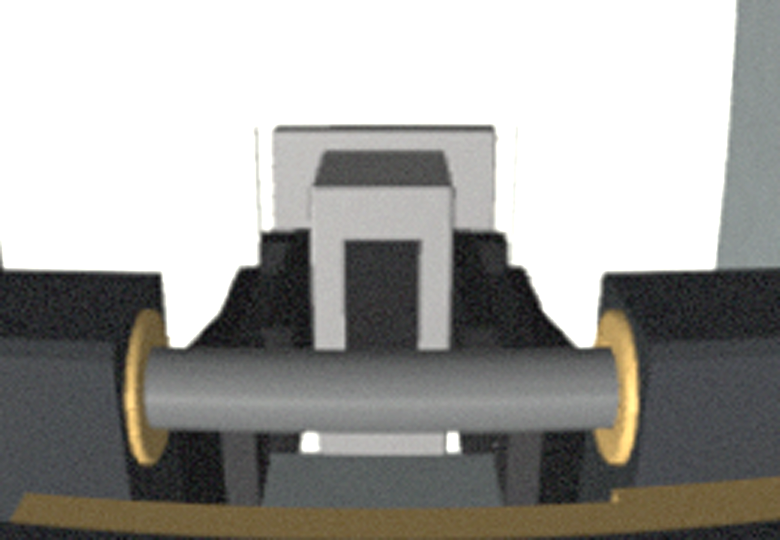

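The cassette rises with the fingers (both tabs pressed in, 2.6 N carried). Lift on.

Request:
{"op": "carry_out", "data": {"moves": [[0,0,-0.1,0,0,0],[0,0,-0.2,0,0,0],[0,0,-0.25,0,0,0],[0,0,-0.25,0,0,0],[0,0,-0.25,0,0,0],[0,0,-0.25,0,0,0],[0,0,-0.25,0,0,0],[0,0,-0.25,0,0,0],[0,0,-0.25,0,0,0],[0,0,-0.25,0,0,0],[0,0,-0.2,0,0,0],[0,0,-0.15,0,0,0],[0,0,-0.05,0,0,0],[0,0,0,0,0,0],[0,0,0,0,0,0],[0,0,0,0,0,0],[0,0,0,0,0,0]]}}

```text
time: 19.9
ee_pos: [0.5554, -0.0266, 0.2076]
eef_rot: [0.992, 0.13, -0.0, 0.0]
ft_force: [0.1, 0.3, -2.6]
width: 0.0356
grip_force: 29.9
```

Run:
```python
from h import *
lid(); go([*W(.530,-.1695),.21],YAW); s=read_state(); print(s["width"],s["grip_force"],abs(s["joint_vel"]).max())
a=viewer.camera("scene")["pixels"][60:320,200:500,::-1]; w=viewer.camera("wrist"); b=w["pixels"][140:320,200:460,::-1]
o=np.hstack([cv2.resize(a,(440,382)),cv2.resize(b,(360,382))]); cv2.imwrite("pics/f.png",cv2.convertScaleAbs(o,alpha=1.7))
t=viewer.camera("top"); 
for n in ("scene",):
    c=viewer.camera(n); P=cloud(c).reshape(-1,3); U=P[:,:2]@XE; V=P[:,:2]@YE
    m=(abs(U-.53)<.045)&(abs(V+.1695)<.05)&(P[:,2]>.1)&(P[:,2]<.2); print(m.sum(), np.percentile(P[m,2],[0.5,2,50]) if m.sum() else "")
```

```text
scene 3624 3528 lid deg 74.88 u at z=.1 0.6854
top 83 83 lid deg 75.02 u at z=.1 0.6773
at [ 0.5554 -0.0266  0.2077] heading 0.261 tilt z [-1.e-04 -1.e-04 -1.e+00] q [ 0.72  0.32 -0.9   1.65  0.26  1.3  -1.54] t 20.0 F [-1.   0.1 -1.7]
shift units [ 0.01  0.01 -0.06]
turn units [ 0.  0. -0.]
0.0359172028165233 29.92229014635086 0.0021935131267142413
278 [0.10104814 0.12173242 0.1954502 ]
```

View pics/f.png

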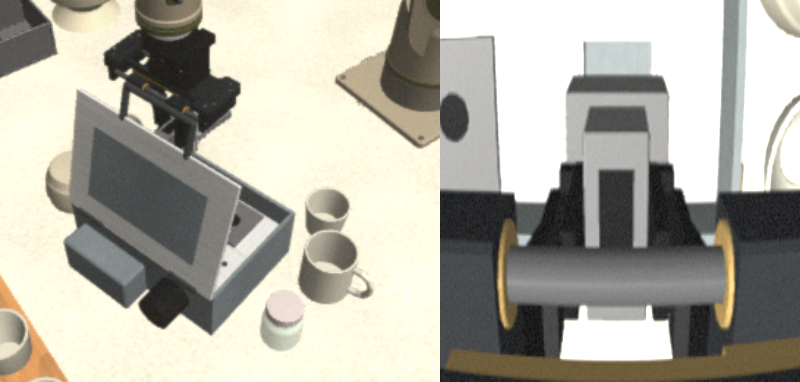

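The cassette is out and upright in the pinch, its bottom at about z = 0.136 m (35 mm above the rim). The lid is at 75°, the plug is in its bay and the ware is undisturbed. Handing in.

```bash
python3 -c "
from bench import r
print(r.close_job())"
```

```text
the job is handed in; nothing more can be done
None
```

I handed the job in at about 20 s: the lid stands open by itself at 75°, and the cassette is held still and upright by its pinched catches about 35 mm above the rim, with the plug and the surrounding ware left in place. No verdict came back.

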